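Close the specimen tub with the lid that fits

ROBOT

A 6-joint arm with a two-finger parallel gripper is mounted at the origin on the work surface; the furniture and walls round the work are solid. World frame = base frame: x ahead of the robot, y to its left, z up, the work surface at z = 0. Lengths are in mm, angles in rad, forces in N, time in s.
With the tool pointing down it reaches from about 275 to 725 mm from the base axis. Payload 15.9 kg.
Tool frame: the origin (TCP) lies where the fingers leave the gripper's body, on its centre line; the fingertips stand 73 mm ahead of it and the grasp point (between the pads) lies 54 mm ahead of it; z points along the fingers, y is the line along which they close (so a half turn about z gives the same grasp; the last joint's range is limited). The gripper opens to 85 mm and grips with 20 to 120 N. Pads are 22 mm wide; open, the fingers measure 114 mm over their backs; the gripper's body (76 mm by 85 mm) begins 54 mm behind the grasp point. The pads swing forward as they close: fully open they stand 13 mm farther back than shut.
Start: joints at [1.124, 0.213, -0.034, 1.323, 0, 1.571], TCP at [216.033, 450.905, 303.906] pointing down, gripper open.
Joint ranges: [-2.98, 2.98], [-0.74, 1.72], [-1.14, 1.35], [-2.1, 2.04], [-1.57, 1.44], [-3.14, 3.14]. Speed limits (rad/s): [1.89, 1.89, 2.39, 2.57, 3.14, 3.14].

INTERFACE

Orientations are given as a rotation vector (axis times angle).
In Python, from cell import env, optics gives the robot as it stands. The module is installed in compiled form; this text tells all that it offers.
- The arm moves only by the tool play_rows, never from a script. Its argument "rows" is a list of rows, each a list of 3 entries, a list of its own where there are three numbers: the shift along the tool's x, y, z in m, then the turn, a rotation vector about the tool's x, y, z in degrees, then the closure, from 0 (fully open) to 1 (shut). A call has 1 to 20 rows; each row is the pose to reach, as a shift and turn from the pose commanded when the call began, along the tool's axes at that moment; what a row does not reach only later rows make up. A row lasts 1/8 s, in which the tool goes at most 62.5 mm and 10.7 degrees, less where a joint would pass 70% of its speed; a pose out of reach is approached as far as the arm can. A call with a gripper value outside its range is refused whole. The fingers move at their own pace and stop on an object; "newtons" is the grip in N (left out, the last holds). Time passes only in rows, so rows that repeat a pose let the fingers close. It gives the time, the measured TCP pose, the force, the opening and the grip force at its end, in the units of the state.
- env.get_obs(): the state, without advancing time (a new reading comes with each control period).
- optics.capture(name): name is "side" or "top"; returns (picture, depth): 400x640x3 uint8, red, green, blue; 400x640 float32, mm along the optical axis (not along the pixel's ray), 0 where there is no reading.
- optics.calibration(name): a dict with "fx", "fy", "cx", "cy" (pixels), "k1" (the pictures are not rectified: a ray, as slopes to the right and down, at radius r is drawn at 1 + k1 r^2 times it, then the intrinsics apply), "R" (3x3) and "t" (3): a world point X has camera coordinates R X + t. Camera axes: x right, y down, z forward; pixel columns grow to the right and rows downward; lengths in mm; the calibration is good to about 2 mm. A picture is of the moment at which its call begins. calibration takes no time and is no camera call.
- env.job_done(): hands the job in; it is judged then, once.
The state is a dict: "t": time; "qpos": joint angles; "qd": joint speeds; "joint_efforts": joint torques, N m; "tcp_pos": TCP position; "tool_rot": TCP orientation; "force": force on the tool from outside, world axes, zero at the start; "torque": the same for the moment, N m; "grip_width": finger opening in mm; "grasp_force": force on a finger pad.
Only numpy, scipy, OpenCV 4.12 (cv2) and the standard library are available. Lean on these libraries where they do the work, as an engineer would, in place of code of your own. Each camera call takes 0.05 s, during which the arm holds its last target. There are 200 camera calls.

TASK

Three blue knobbed lids of different size stand on the table near an open white specimen tub, and only one of them closes it: a smaller one falls in, a larger one does not go in. Put the lid that fits onto the tub and press it down until it snaps in and its rim lies flat on the tub's rim; the two other lids must end up standing upright on the table, away from the tub.

Things in the scene. Friction and masses are not known exactly. Their poses are not given: they have to be found in the camera images.
- tub_mouth (a point): Centre of the mouth of the open white round tub, level with its rim; z up. Screwed to the table; 56 mm high, mouth 74 mm inside, rim 82 mm outside, foot 98 mm diameter. Three spring nubs stand 9 mm in from the wall, 4.5 mm below the rim; they stop a fitting lid 5 to 10 mm above home; pressed straight down with 3 to 15 N it snaps past them and its flange lands on the rim.
- lid_p_knob (a point): Blue round lid, flange 66 mm diameter, its tapered plug 48 mm at the widest, 34 mm at the bottom. Stands on its plug; 73 mm high. Point: on the axis (z up) in the knob, 60 mm above the plug's underside, 32 mm above the flange's underside, 27 mm above its top, 13 mm below the knob's top. All lids: 50 g, plug 28 mm deep, flange 5 mm thick, upright knob 24 mm diameter, 40 mm high.
- lid_q_knob (a point): Blue round lid, flange 114 mm diameter; plug 94 mm at the widest, 80 mm at the bottom. Heights, knob and point as lid_p: 60 mm above the plug's underside, 32 mm above the flange's underside.
- lid_r_knob (a point): Blue round lid, flange 90 mm diameter; plug 60 mm at the widest, 40 mm at the bottom. Heights, knob and point as lid_p: 60 mm above the plug's underside, 32 mm above the flange's underside.

How it is judged (in metres and radians):
At the end, for the whole second after the job is handed in: The fitting lid (90 mm flange) is snapped into the tub: flange on the rim within 2.5 mm, centred within 10 mm, level within 5 degrees. The two other lids stand on the table, upright within 10 degrees, their centres at least 60 mm from the tub's (horizontal distance between lid_r_knob and tub_mouth below 0.01 m and z of lid_r_knob in the frame of tub_mouth between 0.0285 and 0.0345 m and angle between lid_r_knob's own z axis and vertical below 0.09 rad and angle between each of lid_p_knob, lid_q_knob's own z axis and vertical below 0.17 rad and height (world z) of lid_p_knob between 0.051 and 0.065 m and height (world z) of lid_q_knob between 0.051 and 0.065 m and horizontal distance between each of lid_p_knob, lid_q_knob and tub_mouth above 0.06 m); the robot touches nothing.
It also fails if it takes over 32 s, if anything falls off the work surface, if the arm or the gripper's body presses on something with over 40 N, if the wrist force passes 120 N, or if a joint passes its speed limit or range.

## Working session

There is one attempt and no reset: what is moved stays moved. The work goes in short steps, Python scripts to look and compute and a tool call to move; the robot and the scene stay as the last step left them, time stands still between calls to the robot, and variables do not carry over. Pictures are saved under pics/ and viewed, at most 10 in all, crops included, and the job is handed in when it is done.

Besides the shell and the picture viewer there is one more tool, called after "Call:" as name([rows], argument=value, ...), one row to a line, values as JSON. play_rows: Moves the arm, as the interface text tells. Its arguments: {"type":"object","properties":{"rows":{"type":"array","items":{"type":"array"}},"newtons":{"type":"number"}},"required":["rows"]}

```bash
mkdir -p pics; python3 - <<'E'
from cell import env, optics
import cv2, numpy as np
o=env.get_obs(); print({k:np.round(v,3) for k,v in o.items()})
for n in("top","side"):
    p,d=optics.capture(n); np.savez(f"{n}0.npz",p=p,d=d); cv2.imwrite(f"pics/{n}0.png",p[:,:,::-1]); print(n,optics.calibration(n))
E
```

```text
{'t': np.float64(0.0), 'qpos': array([ 1.124,  0.213, -0.035,  1.323, -0.   ,  1.571]), 'qd': array([ 0.001, -0.001,  0.001,  0.001, -0.   ,  0.002]), 'joint_efforts': array([-4.0000e-03, -6.8616e+01,  4.8712e+01,  1.8000e-02, -0.0000e+00,
       -0.0000e+00]), 'tcp_pos': array([215.939, 450.701, 303.423]), 'tool_rot': array([-6.960e-01, -3.063e+00,  2.000e-03]), 'force': array([-0.269,  0.161,  0.12 ]), 'torque': array([-0.059,  0.042,  0.033]), 'grasp_force': np.float64(0.0), 'grip_width': np.float64(85.57)}
top {'fx': 440.1489951569336, 'fy': 440.1489951569336, 'cx': 311.90434327211346, 'cy': 202.00436929326543, 'k1': -0.11448204552986588, 'R': array([[ 0.06744066, -0.99771709,  0.00351596],
       [-0.97340064, -0.06656954, -0.21922518],
       [ 0.21895877,  0.01136226, -0.97566795]]), 't': array([206.2157477 , 540.13933925, 842.45222969])}
side {'fx': 482.98228797107544, 'fy': 482.98228797107544, 'cx': 323.55073127331076, 'cy': 207.03003931473881, 'k1': -0.06908966605794845, 'R': array([[-0.99701528, -0.07543308,  0.01644315],
       [-0.05590411,  0.55848773, -0.82762684],
       [ 0.05324715, -0.82607585, -0.56103782]]), 't': array([ 500.15100465,   -9.40819117, 1059.88089714])}
```

View pics/top0.png

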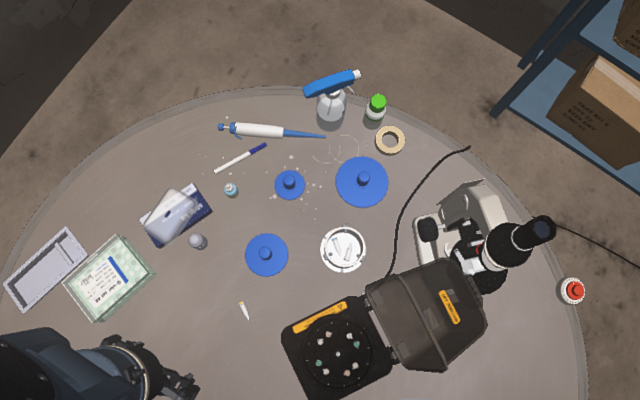

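View pics/side0.png

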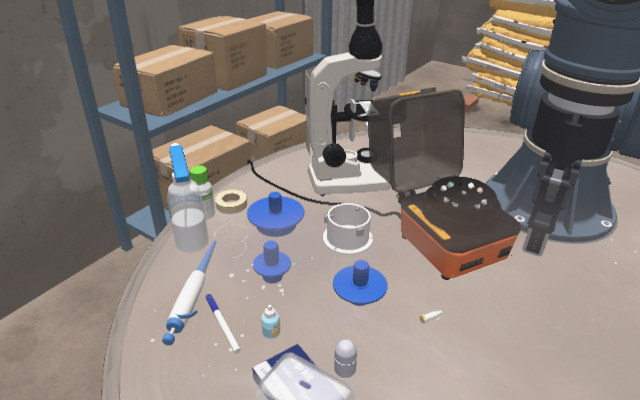

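The top view shows lid p at (290,184), q at (362,181), r at (266,254) and the tub at (343,250). In the side view r is at (360,285) and the tub at (348,228). All lids look upright.

```bash
cat > h.py <<'E'
import numpy as np, cv2
from cell import env, optics
def rays(n,uv):
    c=optics.calibration(n); K=np.array([[c['fx'],0,c['cx']],[0,c['fy'],c['cy']],[0,0,1.]])
    s=cv2.undistortPoints(np.float64(uv).reshape(-1,1,2),K,np.array([c['k1'],0,0,0.]))[:,0]
    return c, np.c_[s,np.ones(len(s))]
def plane(n,uv,z):
    c,s=rays(n,uv); C=-c['R'].T@c['t']; D=s@c['R']
    return C+D*((z-C[2])/D[:,2])[:,None]
def cloud(n,d):
    v,u=np.mgrid[:400,:640]; c,s=rays(n,np.c_[u.ravel(),v.ravel()])
    return ((s*d.reshape(-1,1)-c['t'])@c['R']).reshape(400,640,3)
def circ(P):
    A=np.c_[2*P[:,:2],np.ones(len(P))]; x=np.linalg.lstsq(A,(P[:,:2]**2).sum(1),rcond=None)[0]
    r=np.sqrt(x[2]+x[0]**2+x[1]**2); return np.round([x[0],x[1],2*r,np.std(np.hypot(*(P[:,:2]-x[:2]).T))],1)
def blue(p):
    h=cv2.cvtColor(p,cv2.COLOR_RGB2HSV); return cv2.inRange(h,(105,150,60),(125,255,255))
E
python3 - <<'E'
from h import *
B={'top':{'p':(290,184),'q':(362,181),'r':(266,254),'tub':(343,250)},'side':{'p':(272,264),'q':(275,214),'r':(360,285),'tub':(348,225)}}
for n in B:
    f=np.load(n+'0.npz'); p,d=f['p'],f['d']; X=cloud(n,d); m=blue(p)
    _,L,st,ce=cv2.connectedComponentsWithStats(m)
    for k,(u,v) in B[n].items():
        if k!='tub':
            M=L==L[v,u]; Z=X[...,2]
            T=M&(Z>64)&(d>0); F=M&(Z>27)&(Z<40)
            print(n,k,M.sum(),'knobtop',np.median(X[T],0).round(1),T.sum(),'flange z',np.median(Z[F]).round(1))
            if n=='top':
                c=cv2.convexHull(cv2.findContours(M.astype(np.uint8),0,1)[0][0])[:,0]
                print('  circle@33',circ(plane(n,c,33)))
        else:
            R=np.zeros_like(m); cv2.circle(R,(u,v),35,255,-1)
            M=(R>0)&(X[...,2]>52)&(X[...,2]<62)&(d>0)
            P=X[M]; print(n,'tub',M.sum(),np.median(P[:,2]).round(1),circ(P),'bbox mid',((P.max(0)+P.min(0))/2).round(1),np.ptp(P,axis=0).round(1))
E
```

```text
top p 598 knobtop [565.4 294.5  72. ] 94 flange z 32.3
  circle@33 [5.659e+02 2.935e+02 6.210e+01 2.000e-01]
top q 1962 knobtop [583.3 139.6  72. ] 96 flange z 32.2
  circle@33 [5.838e+02 1.397e+02 1.099e+02 2.000e-01]
top r 1344 knobtop [415.5 329.   72.5] 116 flange z 32.7
  circle@33 [4.139e+02 3.296e+02 8.590e+01 2.000e-01]
top tub 339 55.1 [439.4 171.4  78.2   3.2] bbox mid [442.1 170.5  55.8] [86.3 85.1  7.6]
side p 253798 knobtop [291.1  51.9 185.5] 61758 flange z 32.8
side q 253798 knobtop [291.1  51.9 185.5] 61758 flange z 32.8
side r 1270 knobtop [nan nan nan] 0 flange z 34.0
side tub 325 55.0 [442.4 173.1  77.9   2.9] bbox mid [445.4 172.6  55.1] [87.1 84.5  6.2]
  return _methods._mean(a, axis=axis, dtype=dtype,
  ret = um.true_divide(
```

```bash
python3 - <<'E'
from h import *
from scipy.spatial.transform import Rotation as Ro
P=[]
for n in('top','side'):
    f=np.load(n+'0.npz'); X=cloud(n,f['d'])[f['d']>0]; P.append(X)
P=np.vstack(P)
# max height on 40mm grid
H={}
print('y\\x ',*range(200,640,40),sep='\t')
for y in range(440,-160,-40):
    print(y,*[int(P[(abs(P[:,0]-x)<20)&(abs(P[:,1]-y)<20)][:,2].max(initial=-1)) for x in range(200,640,40)],sep='\t')
o=env.get_obs();R=Ro.from_rotvec(o['tool_rot']).as_matrix();print(R.round(3))
for g in ([414.5,329.3,114],[414.5,329.3,200],[441,171.8,200],[441,171.8,142]): print(g,(R.T@(np.array(g)-o['tcp_pos'])).round(1))
E
```

```text
y\x 	200	240	280	320	360	400	440	480	520	560	600
440	404	597	674	4	4	3	5	4	44	59	13
400	461	707	706	15	4	5	4	4	46	60	10
360	303	3	13	16	36	74	74	31	3	5	4
320	4	5	4	4	36	76	75	35	34	76	52
280	83	85	84	4	5	36	37	5	36	76	74
240	127	127	126	84	4	4	4	4	4	4	4
200	128	126	129	109	4	58	59	58	4	35	35
160	127	128	127	108	82	58	57	58	37	75	74
120	126	127	127	92	254	239	59	56	35	75	75
80	85	92	93	269	261	243	9	10	8	35	35
40	153	260	269	270	251	239	114	122	106	9	8
0	4	253	252	246	245	231	306	290	285	9	9
-40	3	0	237	233	227	417	417	312	287	257	3
-80	4	4	-1	211	177	418	418	293	95	27	4
-120	4	3	3	2	175	176	175	1	-1	2	3
[[-0.902  0.432 -0.   ]
 [ 0.432  0.902 -0.001]
 [ 0.    -0.001 -1.   ]]
[414.5, 329.3, 114] [-231.6  -23.5  189.5]
[414.5, 329.3, 200] [-231.6  -23.6  103.5]
[441, 171.8, 200] [-323.5 -154.2  103.6]
[441, 171.8, 142] [-323.5 -154.1  161.6]
```

```bash
python3 - <<'E'
from h import *
f=np.load('top0.npz');p=f['p']
a=cv2.resize(p[205:300,220:395],None,fx=4,fy=4,interpolation=2)
cv2.imwrite('pics/crop_top.png',a[:,:,::-1])
E
```

```text
(no output)
```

View pics/crop_top.png

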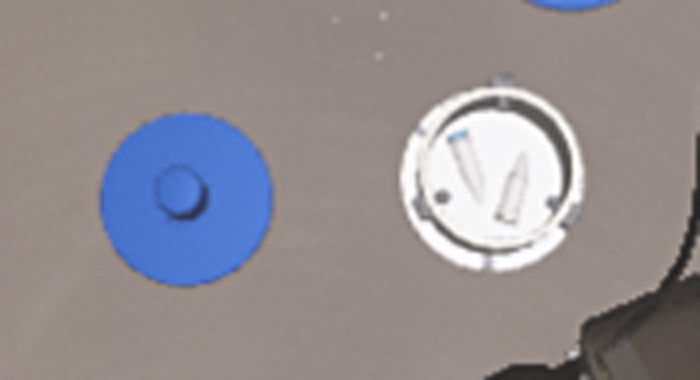

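The crop shows lid r's knob at top pixel (265,252) and the tub, with loose vials at its bottom, centred near (343,250). The centrifuge's open lid, 250–270 mm high, is close by, so I'm checking clearance there before moving.

```bash
python3 - <<'E'
from h import *
P=[]
for n in('top','side'):
    f=np.load(n+'0.npz'); P.append(cloud(n,f['d'])[f['d']>0])
P=np.vstack(P)
g=np.array([441,171.8]); r=np.hypot(*(P[:,:2]-g).T)
for lo,hi in((100,150),(150,200),(200,240),(240,290),(290,450)):
    s=P[(P[:,2]>lo)&(P[:,2]<hi)&(r<250)]; rr=np.hypot(*(s[:,:2]-g).T); i=rr.argsort()[:200:50]; print(lo,hi,s[i].round().tolist(),rr[i].round())
# arm profile at start pose: radial & lateral relative to TCP
t=np.array([216,450.7]);e=np.array([.432,.902]);l=np.array([-.902,.432])
Q=P[:,:2]-t
a=Q@e;b=Q@l
for z in range(200,760,40):
    s=(abs(P[:,2]-z)<20)&(abs(b)<130)&(a>-480)&(a<130)
    if s.sum()>3: print(z,'radial',np.percentile(a[s],[1,50,99]).round(),'lat',np.percentile(b[s],[1,99]).round(),s.sum())
E
```

```text
100 150 [[367.0, 132.0, 121.0], [368.0, 125.0, 130.0], [363.0, 125.0, 126.0], [360.0, 128.0, 112.0]] [84. 87. 90. 92.]
150 200 [[370.0, 125.0, 157.0], [371.0, 119.0, 170.0], [370.0, 116.0, 175.0], [368.0, 114.0, 183.0]] [85. 88. 91. 93.]
200 240 [[378.0, 113.0, 211.0], [380.0, 104.0, 239.0], [377.0, 104.0, 237.0], [379.0, 98.0, 208.0]] [86. 91. 94. 96.]
240 290 [[377.0, 107.0, 245.0], [372.0, 98.0, 250.0], [374.0, 87.0, 243.0], [373.0, 83.0, 245.0]] [ 91. 101. 108. 112.]
290 450 [[435.0, -19.0, 306.0], [434.0, -23.0, 307.0], [424.0, -24.0, 307.0], [436.0, -25.0, 316.0]] [191. 195. 196. 197.]
200 radial [-454. -431. -418.] lat [-116.  122.] 819
240 radial [-431. -420.   57.] lat [-117.  109.] 1340
280 radial [-447. -413.   75.] lat [-117.   95.] 1810
320 radial [-475.   31.   74.] lat [-114.   19.] 2234
360 radial [-66.  35.  69.] lat [-36.  34.] 2839
400 radial [-38.  30.  41.] lat [-37.  35.] 3323
440 radial [-42.  37.  46.] lat [-44.  40.] 4962
480 radial [-34.  38.  52.] lat [-44.  32.] 5066
520 radial [-53.  51.  56.] lat [-51.  22.] 1298
560 radial [-51.  -1.  47.] lat [-52. -39.] 2571
600 radial [-49.  -4.  48.] lat [-49. -43.] 1040
640 radial [-46. -16.  26.] lat [-64. -57.] 1396
680 radial [-41. -24.   6.] lat [-65. -62.] 1567
720 radial [-33. -30. -25.] lat [-64. -62.] 60
```

Call:
play_rows([
  [[-0.04,-0.004,0.015],[0,0,0],0],
  [[-0.09,-0.009,0.035],[0,0,0],0],
  [[-0.14,-0.014,0.06],[0,0,0],0],
  [[-0.19,-0.019,0.085],[0,0,0],0],
  [[-0.232,-0.0235,0.105],[0,0,0],0],
  [[-0.232,-0.0235,0.13],[0,0,0],0],
  [[-0.232,-0.0235,0.13],[0,0,0],0],
  [[-0.232,-0.0235,0.13],[0,0,0],0],
])

```text
t: 1.1
tcp_pos: [415.0, 329.8, 174.7]
tool_rot: [0.695, 3.064, 0.001]
force: [-1.3, -0.9, 0.4]
grip_width: 85.7
grasp_force: 0.0
```

Call:
play_rows([
  [[0,0,0.025],[0,0,0],0],
  [[0,0,0.05],[0,0,0],0],
  [[0,0,0.06],[0,0,0],0],
  [[0,0,0.06],[0,0,0],0],
  [[0,0,0.06],[0,0,0],1],
  [[0,0,0.06],[0,0,0],1],
  [[0,0,0.06],[0,0,0],1],
  [[0,0,0.06],[0,0,0],1],
  [[0,0,0.06],[0,0,0],1],
  [[0,0,0.06],[0,0,0],1],
], newtons=40)

```text
t: 2.35
tcp_pos: [415.2, 329.6, 114.2]
tool_rot: [0.696, 3.063, 0.0]
force: [-0.8, -0.5, 6.6]
grip_width: 23.3
grasp_force: 39.3
```

Call:
play_rows([
  [[0,0,-0.02],[0,0,0],1],
  [[0,0,-0.055],[0,0,0],1],
  [[0,0,-0.09],[0,0,0],1],
  [[-0.02,-0.025,-0.095],[0,0,0],1],
  [[-0.045,-0.065,-0.095],[0,0,0],1],
  [[-0.07,-0.1,-0.095],[0,0,0],1],
  [[-0.0915,-0.131,-0.095],[0,0,0],1],
  [[-0.0915,-0.131,-0.095],[0,0,0],1],
  [[-0.0915,-0.131,-0.095],[0,0,0],1],
  [[-0.0915,-0.131,-0.095],[0,0,0],1],
])

```text
t: 3.6
tcp_pos: [440.9, 172.5, 208.8]
tool_rot: [-0.694, -3.064, -0.0]
force: [-0.4, -0.4, -1.4]
grip_width: 22.7
grasp_force: 39.4
```

```bash
python3 - <<'E'
from h import *
o=env.get_obs(); print(o['tcp_pos'].round(1),o['force'].round(1),o['grip_width'])
p,d=optics.capture('side'); a=cv2.resize(p[80:330,200:520],None,fx=2.4,fy=2.4); cv2.imwrite('pics/side1.png',a[:,:,::-1])
E
```

```text
[440.9 172.5 208.8] [-0.4 -0.4 -1.4] 22.653963117767997
```

View pics/side1.png

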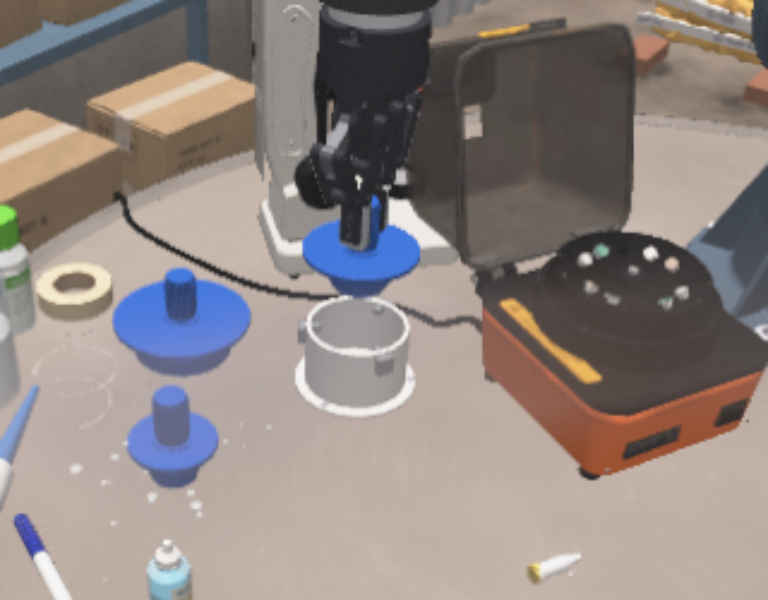

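The lid is held level above the tub, at about crop pixel (360,250), with the tub mouth at (357,325). I'll lower it to just above the nubs.

Call:
play_rows([
  [[0,0,0.02],[0,0,0],1],
  [[0,0,0.04],[0,0,0],1],
  [[0,0,0.048],[0,0,0],1],
  [[0,0,0.053],[0,0,0],1],
  [[0,0,0.053],[0,0,0],1],
  [[0,0,0.053],[0,0,0],1],
])

```text
t: 4.4
tcp_pos: [441.3, 171.9, 156.4]
tool_rot: [0.696, 3.063, 0.001]
force: [-0.2, 0.5, -0.8]
grip_width: 22.9
grasp_force: 39.4
```

```bash
python3 - <<'E'
from h import *
o=env.get_obs(); print(o['tcp_pos'].round(1),o['force'].round(1),o['torque'].round(2))
p,d=optics.capture('side'); X=cloud('side',d); M=(blue(p)>0)&(np.hypot(X[...,0]-441,X[...,1]-172)<65)&(d>0)
Z=X[M]; print(np.percentile(Z[:,2],[5,50,95]).round(1))
F=Z[np.hypot(*(Z[:,:2]-[441,172]).T)>22]; F=F[F[:,2]>55]; F=F[abs(F[:,2]-np.median(F[:,2]))<5]
x=np.linalg.lstsq(np.c_[F[:,:2]-[441,172],np.ones(len(F))],F[:,2],rcond=None)[0]; print('flange top plane slope',x.round(3),len(F),'bbox mid',((F.max(0)+F.min(0))/2).round(1))
a=cv2.resize(p[150:270,270:420],None,fx=4,fy=4); cv2.imwrite('pics/side2.png',a[:,:,::-1])
E
```

```text
[441.3 171.9 156.4] [-0.2  0.5 -0.8] [ 0.    0.02 -0.03]
[ 73.7  75.3 114.4]
flange top plane slope [-3.0000e-03  2.2000e-02  7.5481e+01] 211 bbox mid [444.5 159.9  74.9]
```

View pics/side2.png

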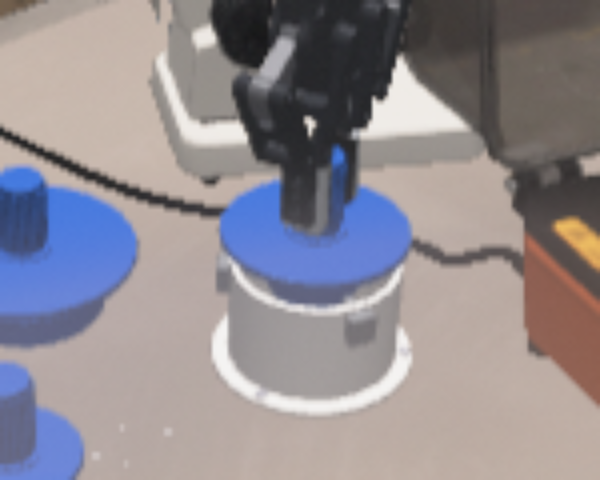

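The flange, centred at crop (316,232), lies concentric over the rim at (316,278), level and 14 mm above home. Now I'll press it in.

Call:
play_rows([
  [[0,0,0.003],[0,0,0],1],
  [[0,0,0.006],[0,0,0],1],
  [[0,0,0.008],[0,0,0],1],
  [[0,0,0.01],[0,0,0],1],
  [[0,0,0.012],[0,0,0],1],
  [[0,0,0.0135],[0,0,0],1],
  [[0,0,0.0145],[0,0,0],1],
  [[0,0,0.0145],[0,0,0],1],
  [[0,0,0.0145],[0,0,0],1],
], newtons=70)

```text
t: 5.58
tcp_pos: [441.0, 171.8, 142.2]
tool_rot: [0.696, 3.063, 0.0]
force: [-7.7, -2.1, 18.8]
grip_width: 22.3
grasp_force: 71.1
```

```bash
cat > chk.py <<'E'
from h import *
o=env.get_obs(); print(o['t'],o['tcp_pos'].round(1),o['force'].round(1),o['torque'].round(2))
for n in('side','top'):
    p,d=optics.capture(n); cv2.imwrite(f"pics/{n}_{o['t']:.2f}.png",p[:,:,::-1]); X=cloud(n,d); r=np.hypot(X[...,0]-441,X[...,1]-172); Z=X[...,2]; M=(blue(p)>0)&(r<60)&(r>20)&(Z>50)&(Z<80)&(d>0)
    F=X[M]
    if len(F)<20: continue
    x=np.linalg.lstsq(np.c_[F[:,:2]-[441,172],np.ones(len(F))],F[:,2],rcond=None)[0]; F=F[abs(F[:,2]-x[2])<4]
    x=np.linalg.lstsq(np.c_[F[:,:2]-[441,172],np.ones(len(F))],F[:,2],rcond=None)[0]
    print(n,len(F),'plane',x.round(3),'median z',np.median(F[:,2]).round(1),'mid',((F.max(0)+F.min(0))/2).round(1))
E
python3 chk.py
```

```text
5.575 [441.  171.8 142.2] [-7.7 -2.1 18.8] [-0.76  1.71 -0.03]
side 85 plane [-6.0000e-03  4.6000e-02  6.2017e+01] median z 60.9 mid [447.7 149.5  60.8]
top 124 plane [4.000e-03 8.000e-03 6.063e+01] median z 60.8 mid [424.2 198.3  60.7]
```

Flange top is at about 61 mm, which is home. I'll release and back off.

Call:
play_rows([
  [[0,0,0],[0,0,0],0.5],
  [[0,0,0],[0,0,0],0.2],
  [[0,0,0],[0,0,0],0],
  [[0,0,0],[0,0,0],0],
  [[0,0,0],[0,0,0],0],
  [[0,0,-0.02],[0,0,0],0],
  [[0,0,-0.06],[0,0,0],0],
  [[0,0,-0.1],[0,0,0],0],
  [[0.04,0.05,-0.12],[0,0,0],0],
  [[0.08,0.1,-0.14],[0,0,0],0],
  [[0.12,0.15,-0.16],[0,0,0],0],
  [[0.16,0.16,-0.16],[0,0,0],0],
  [[0.2,0.16,-0.16],[0,0,0],0],
  [[0.2,0.16,-0.16],[0,0,0],0],
  [[0.2,0.16,-0.16],[0,0,0],0],
])

```text
t: 7.55
tcp_pos: [330.0, 402.4, 301.4]
tool_rot: [0.696, 3.063, -0.0]
force: [0.5, 0.1, 0.4]
grip_width: 85.6
grasp_force: 0.0
```

```bash
python3 chk.py; ls pics
```

```text
7.55 [330.  402.4 301.4] [0.5 0.1 0.4] [-0.03 -0.06  0.01]
side 75 plane [-3.0000e-03  2.6000e-02  6.1362e+01] median z 60.6 mid [450.  144.9  61. ]
top 744 plane [-1.0000e-03  6.0000e-03  6.0757e+01] median z 60.8 mid [439.3 170.2  60.7]
crop_top.png
side0.png
side1.png
side2.png
side_5.58.png
side_7.55.png
top0.png
top_5.58.png
top_7.55.png
```

View pics/side_7.55.png

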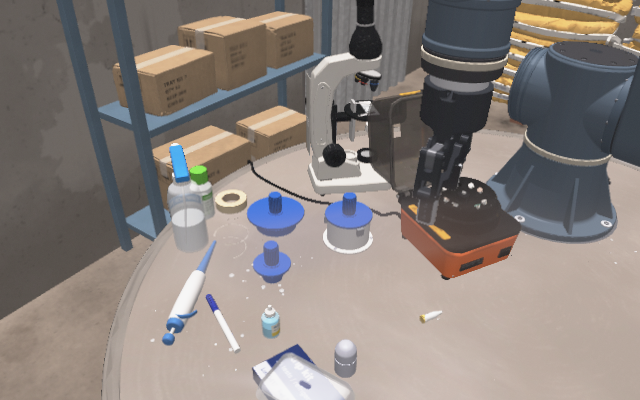

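The side view shows lid r flat on the tub rim at (348,214). Lids p (271,264) and q (275,214) are still standing upright and untouched, and the gripper is clear of everything.

```bash
python3 -c "
from cell import env
print(env.job_done())"
```

```text
the job is handed in; nothing more can be done
None
```

The 90 mm lid (lid r) is snapped into the tub, level, with its flange on the rim by camera measurement; the other two lids still stand where they were, and the job was handed in at about 7.7 s (no verdict was returned).

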